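Pack the sandwich carrier for a delivery

ROBOT

A 6-joint arm with a two-finger parallel gripper is mounted at the origin on a cart in front of the work surface, level with it; the furniture and walls round the work are solid. World frame = base frame: x ahead of the robot, y to its left, z up, the work surface at z = 0. Lengths are in m, angles in rad, forces in N, time in s.
With the tool pointing down it reaches from about 0.225 to 0.875 m from the base axis. Payload 3.4 kg.
Tool frame: the origin (TCP) lies midway between the tips of the shut fingers; the grasp point (between the pads) lies 19 mm behind it; z points along the fingers, y is the line along which they close (so a half turn about z gives the same grasp; the last joint's range is limited). The gripper opens to 85 mm and grips with 20 to 120 N. Pads are 22 mm wide; open, the fingers measure 114 mm over their backs; the gripper's body (76 mm by 85 mm) begins 54 mm behind the grasp point. The pads swing forward as they close: fully open they stand 13 mm farther back than shut.
Start: joints at [-1.254, 0.276, 1.505, -0, 1.361, -0.121], TCP at [0.244, -0.521, 0.231] pointing down, gripper open.
Joint ranges: [-2.89, 2.89], [-0.75, 2.08], [0.22, 2.7], [-1.18, 4.32], [0.11, 2.71], [-2.7, 2.7]. Speed limits (rad/s): [2.57, 2.57, 3.14, 3.14, 3.14, 3.14].

INTERFACE

Orientations are given as a unit quaternion [w, x, y, z].
In Python, from rig import * gives the robot as it stands.
- The arm moves only by the tool apply_moves, never from a script. Its argument "steps" is one flat list of numbers, 4 for each row, row after row: the shift along the world's x, y, z in cm, then the turn about the world's z in degrees. A call has 1 to 8 rows; each row is the pose to reach, as a shift and turn from the pose commanded when the call began; what a row does not reach only later rows make up. A row lasts 1/12 s, in which the tool goes at most 41.7 mm and 7.16 degrees, less where a joint would pass 70% of its speed; a pose out of reach is approached as far as the arm can. A call with a gripper value outside its range is refused whole. "jaw" is the closure in counts, from 0 (fully open) to 255 (shut), set as the call begins (left out, the last holds). The fingers move at their own pace and stop on an object; "newtons" is the grip in N (left out, the last holds). Time passes only in rows, so rows that repeat a pose let the fingers close. It gives the time, the measured TCP pose, the force, the opening and the grip force at its end, in the units of the state.
- get_state(): the state, without advancing time (a new reading comes with each control period).
- get_image(name): name is "scene" or "top" or "wrist"; returns the picture (384x512x3 uint8, red, green, blue); there is no depth.
- calibration(name): a dict with "fx", "fy", "cx", "cy" (pixels), "xyz" and "rotation" of the camera in the world. Camera axes: x right, y up, looking along -z (the intrinsics and any distortion apply to the point x, -y, -z); pixel columns grow to the right and rows downward; lengths in m; the calibration is good to about 2 mm. A picture is of the moment at which its call begins: read the wrist's pose just before it. calibration takes no time and is no camera call; for the wrist camera it gives the pose at the moment of the call.
- sign_off(): hands the job in; it is judged then, once.
The state is a dict: "clock": time; "qpos": joint angles; "qd": joint speeds; "effort": joint torques, N m; "position": TCP position; "ee_rot": TCP orientation; "contact_force": force on the tool from outside, world axes, zero at the start; "moment": the same for the moment, N m; "width": finger opening in m; "gripper_force": force on a finger pad.
Only numpy, scipy, OpenCV 4.12 (cv2) and the standard library are available. Lean on these libraries where they do the work, as an engineer would, in place of code of your own. Each camera call takes 0.05 s, during which the arm holds its last target. There are 200 camera calls.

TASK

Pack the sandwich carrier: first stack all the sandwich boxes squarely on its green seat, one on another, cut corners matched so that each skirt drops fully over the one below. Then push the side guard up to the boxes until it clicks home, and last draw the telescoping handle up until its red lock button springs out. Leave the things round about where they are.

Things in the scene. Friction and masses are not known exactly. Their poses are not given: they have to be found in the camera images.
- box_1_mid (a point): centre of a sandwich box (39 mm above its foot), upright on the worktop at first, perhaps absent. 120 x 84 mm, 78 mm high, about 0.22 kg; x along the box towards its two cut corners, z up. White hollow skirt below, green plateau on top and on that, in the middle, a black upright grip rib: 80 mm long (along x), 14 mm wide, 24 mm high, from 54 to 78 mm above the foot
- box_1_cut (a point): middle of the box's +x end, 60 mm from its centre along x, 39 mm above the foot. The two corners at this end are cut at 45 degrees (18 mm); those at the other end are square
- box_1: the same box; origin at the middle of its foot. Skirt 36 mm deep inside, wall 4 mm; white ledge 46 mm above the foot; green plateau 108 x 72 mm, 8 mm high, sloping edge. A box stacked on it has its foot on the ledge, 46 mm higher, its skirt round the plateau with 2 mm to spare each side; turned end for end it does not go down (it stands about 8 mm too high)
- box_2_mid (a point): centre of a sandwich box (39 mm above its foot), upright on the worktop at first, perhaps absent. 120 x 84 mm, 78 mm high, about 0.22 kg; x along the box towards its two cut corners, z up. White hollow skirt below, green plateau on top and on that, in the middle, a black upright grip rib: 80 mm long (along x), 14 mm wide, 24 mm high, from 54 to 78 mm above the foot
- box_2_cut (a point): middle of the box's +x end, 60 mm from its centre along x, 39 mm above the foot. The two corners at this end are cut at 45 degrees (18 mm); those at the other end are square
- box_2: the same box; origin at the middle of its foot. Skirt 36 mm deep inside, wall 4 mm; white ledge 46 mm above the foot; green plateau 108 x 72 mm, 8 mm high, sloping edge. A box stacked on it has its foot on the ledge, 46 mm higher, its skirt round the plateau with 2 mm to spare each side; turned end for end it does not go down (it stands about 8 mm too high)
- box_3_mid (a point): centre of a sandwich box (39 mm above its foot), upright on the worktop at first, perhaps absent. 120 x 84 mm, 78 mm high, about 0.22 kg; x along the box towards its two cut corners, z up. White hollow skirt below, green plateau on top and on that, in the middle, a black upright grip rib: 80 mm long (along x), 14 mm wide, 24 mm high, from 54 to 78 mm above the foot
- box_3_cut (a point): middle of the box's +x end, 60 mm from its centre along x, 39 mm above the foot. The two corners at this end are cut at 45 degrees (18 mm); those at the other end are square
- box_3: the same box; origin at the middle of its foot. Skirt 36 mm deep inside, wall 4 mm; white ledge 46 mm above the foot; green plateau 108 x 72 mm, 8 mm high, sloping edge. A box stacked on it has its foot on the ledge, 46 mm higher, its skirt round the plateau with 2 mm to spare each side; turned end for end it does not go down (it stands about 8 mm too high)
- box_4_mid (a point): centre of a sandwich box (39 mm above its foot), upright on the worktop at first, perhaps absent. 120 x 84 mm, 78 mm high, about 0.22 kg; x along the box towards its two cut corners, z up. White hollow skirt below, green plateau on top and on that, in the middle, a black upright grip rib: 80 mm long (along x), 14 mm wide, 24 mm high, from 54 to 78 mm above the foot
- box_4_cut (a point): middle of the box's +x end, 60 mm from its centre along x, 39 mm above the foot. The two corners at this end are cut at 45 degrees (18 mm); those at the other end are square
- box_4: the same box; origin at the middle of its foot. Skirt 36 mm deep inside, wall 4 mm; white ledge 46 mm above the foot; green plateau 108 x 72 mm, 8 mm high, sloping edge. A box stacked on it has its foot on the ledge, 46 mm higher, its skirt round the plateau with 2 mm to spare each side; turned end for end it does not go down (it stands about 8 mm too high)
- carrier_seat (a point): centre of the seat of the steel carrier (fixed to the worktop), on top of its 8 mm base plate. The seat is a green plateau like those of the boxes (108 x 72 mm, 8 mm high, cut corners at +x) that a box's skirt goes round; a box on it has its foot at this height, the next ones 46, 92 and 138 mm higher. x towards the telescoping handle, y away from the side guard, z up
- handle_bar (a point): centre of the black round grip bar (16 mm thick, 100 mm long, along the carrier's y) on top of the telescoping handle, 150 mm from the seat's centre along the carrier's x; 160 mm above the worktop when fully down; it goes straight up. Same axes as carrier_seat
- pull_handle (a joint): how far the telescoping handle is drawn out, m: 0 fully down, at about 0.100 the red lock button clears the collar and springs out, hard stop at 0.108. About 5 N to lift; it stays where it is left; with the button out it cannot go back down
- lock_button (a joint): how far the red spring lock button (10 mm round) stands out of the handle's tube, on its side towards the carrier's -y, m: about 0 while inside the tube, 0.012 when it has clicked out just above the black collar
- guard_fin (a point): centre of the red grip fin of the side guard: 50 mm long (along the carrier's x), 14 mm thick (y), from 15 mm below to 15 mm above this point; it stands on a low grey carriage (its top about 20 mm above the worktop) with a clear guard plate 45 mm high 78 mm ahead of the fin along +y. Axes as carrier_seat
- side_guard (a joint): how far the side guard is pushed along the carrier's +y towards the boxes, m: 0 to about 0.01 open; at 0.044 a sprung ball rides over a ridge (about 6 N), then it clicks home at 0.049 to the stop at 0.052 and is held there
- tomato_a: bystander, leave alone: tomato, 59 mm wide, 68 mm high; origin under its middle, z up
- onion: bystander, leave alone: red onion, 65 mm wide, 71 mm high; origin under its middle, z up
- tin: bystander, leave alone: tin of tomatoes, 57 mm wide, 72 mm high; origin under its middle, z up
- brown_lid_jar: bystander, leave alone: small jar with a dark brown lid, 61 mm wide, 85 mm high; origin under its middle, z up
- cheese: bystander, leave alone: block of cheese, 74 x 87 x 43 mm; origin under its middle, z up

How it is judged:
On the way, in this order (a step that is already met when the one before it is completed fails the run):
1. all the boxes are stacked on the carrier's seat, cut corners matched, each fully down (horizontal distance between each of box_1_mid, box_2_mid, box_3_mid, box_4_mid and carrier_seat below 0.01 m and angle between each of box_1_mid, box_2_mid, box_3_mid, box_4_mid's own z axis and vertical below 0.06 rad and angle between the x axis of each of box_1_mid, box_2_mid, box_3_mid, box_4_mid and the x axis of carrier_seat, either way round below 0.17 rad and x of each of box_1_cut, box_2_cut, box_3_cut, box_4_cut in the frame of carrier_seat above 0.04 m and (z of box_1_mid in the frame of carrier_seat between 0.035 and 0.043 m or z of box_1_mid in the frame of carrier_seat between 0.081 and 0.089 m or z of box_1_mid in the frame of carrier_seat between 0.127 and 0.135 m or z of box_1_mid in the frame of carrier_seat between 0.173 and 0.181 m) and (z of box_2_mid in the frame of carrier_seat between 0.035 and 0.043 m or z of box_2_mid in the frame of carrier_seat between 0.081 and 0.089 m or z of box_2_mid in the frame of carrier_seat between 0.127 and 0.135 m or z of box_2_mid in the frame of carrier_seat between 0.173 and 0.181 m) and (z of box_3_mid in the frame of carrier_seat between 0.035 and 0.043 m or z of box_3_mid in the frame of carrier_seat between 0.081 and 0.089 m or z of box_3_mid in the frame of carrier_seat between 0.127 and 0.135 m or z of box_3_mid in the frame of carrier_seat between 0.173 and 0.181 m) and (z of box_4_mid in the frame of carrier_seat between 0.035 and 0.043 m or z of box_4_mid in the frame of carrier_seat between 0.081 and 0.089 m or z of box_4_mid in the frame of carrier_seat between 0.127 and 0.135 m or z of box_4_mid in the frame of carrier_seat between 0.173 and 0.181 m) and linear speed of each of box_1, box_2, box_3, box_4 below 0.02 m/s), for 0.3 s.
2. the side guard is pushed home into its detent (value of joint side_guard above 0.047 m), for 0.2 s.
3. the handle is drawn out and its lock button has sprung out (value of joint pull_handle above 0.097 m and value of joint lock_button above 0.009 m), for 0.2 s.
At the end, for the whole second after the job is handed in: every box present stacked on the seat: within 10 mm of its centre in plan, upright, within 0.17 rad of the carrier, cut corners on the same side, height within 4 mm of a seated level, at rest; side guard at 0.047 m or more; handle at 0.097 m or more with its button at least 9 mm out (all of step 1 and all of step 3 and value of joint side_guard above 0.047 m); the robot touches nothing.
It fails at once if a bystander (tomato, onion, tin, brown-lidded jar, cheese) is moved more than 4 cm or tipped over (distance of any of tomato_a, onion, tin, brown_lid_jar, cheese from where it was at the start of the episode above 0.04 m or angle between any of tomato_a, onion, tin, brown_lid_jar, cheese's own z axis and vertical above 0.6 rad).
Of box_1, box_2, box_3, box_4 only 3 to 4 are there at a start; the rules pass over those that are not, and their reading is None.
At some moment in a run one of box_1, box_2, box_3, box_4 may be knocked a few centimetres aside while the robot is not near it.
It also fails if it takes over 210 s, if anything falls off the work surface, if the arm or the gripper's body presses on something with over 40 N, if the wrist force passes 120 N, or if a joint passes its speed limit or range.

## Working session

There is one attempt and no reset: what is moved stays moved. The work goes in short steps, Python scripts to look and compute and a tool call to move; the robot and the scene stay as the last step left them, time stands still between calls to the robot, and variables do not carry over. Pictures are saved under pics/ and viewed, at most 14 in all, crops included, and the job is handed in when it is done.

Besides the shell and the picture viewer there is one more tool, called as name(argument=value, ...) on one line, values as JSON. apply_moves: Moves the arm, as the interface text tells. Its arguments: {"type":"object","properties":{"steps":{"type":"array","items":{"type":"number"}},"jaw":{"type":"number"},"newtons":{"type":"number"}},"required":["steps"]}

```bash
mkdir -p pics; cat > h.py <<'E'
from rig import *
import numpy as np, cv2
def save(n,f,crop=None,s=1):
    im=get_image(n)
    if crop: im=im[crop[1]:crop[3],crop[0]:crop[2]]
    im=cv2.resize(im,None,fx=s,fy=s,interpolation=cv2.INTER_CUBIC)
    cv2.imwrite('pics/'+f,im[:,:,::-1])
def ray(c,u,v):
    d=np.array([(u-c['cx'])/c['fx'],-(v-c['cy'])/c['fy'],-1]); return np.array(c['rotation']).reshape(3,3)@d
def at(c,u,v,z):
    d=ray(c,u,v);p=np.array(c['xyz']); return p+d*(z-p[2])/d[2]
def proj(c,P):
    q=np.array(c['rotation']).reshape(3,3).T@(np.array(P)-c['xyz']); return c['cx']-c['fx']*q[0]/q[2], c['cy']+c['fy']*q[1]/q[2]
E
python3 - <<'E'
from h import *
save('top','top.png',None,1.55);save('scene','scene.png',None,1.55)
for n in('top','scene','wrist'):print(n,calibration(n))
print(get_state())
E
```

```text
top {'fx': 389.074986332051, 'fy': 389.074986332051, 'cx': 246.03255050706213, 'cy': 192.0488950089931, 'xyz': array([ 0.42194636, -0.0607574 ,  1.41746967]), 'rotation': array([-0.70087729, -0.04062916,  0.04180111,  0.71089589])}
scene {'fx': 373.5739540768158, 'fy': 373.5739540768158, 'cx': 250.03205084172075, 'cy': 198.73131355830157, 'xyz': array([ 0.08746849, -0.95275633,  1.0006382 ]), 'rotation': array([ 0.88090324,  0.4002431 , -0.10851588, -0.22812112])}
wrist {'fx': 343.81743787829095, 'fy': 343.81743787829095, 'cx': 257.4503994739899, 'cy': 192.02154943185923, 'xyz': array([ 0.30753495, -0.49089132,  0.37257856]), 'rotation': array([ 0.83544582, -0.11873965,  0.07663803, -0.53109114])}
{'clock': 0.1, 'qpos': array([-1.25398537e+00,  2.76528557e-01,  1.50599282e+00, -3.01672430e-06,
        1.36065277e+00, -1.20950485e-01]), 'qd': array([ 7.51352789e-04, -6.62056850e-04, -1.46296257e-03,  1.46185722e-04,
        2.34703128e-05, -1.29167595e-03]), 'effort': array([ 9.70666842e-04, -4.17699087e+01, -2.46406764e+01, -3.23684571e-04,
        5.85505055e-03,  5.77822760e-06]), 'position': array([ 0.24362978, -0.52034233,  0.23053347]), 'ee_rot': array([-7.86811272e-04,  9.76140724e-01,  2.17137425e-01, -7.87819137e-05]), 'contact_force': array([-0.07176056, -0.70982923, -1.19261422]), 'moment': array([-0.03663301,  0.00584652, -0.03745004]), 'gripper_force': 0.0, 'width': 0.08542175665976776}
```

Rotations are quaternions (wxyz).

```bash
python3 - <<'E'
s=open('h.py').read()
s=s.replace("np.array(c['rotation']).reshape(3,3)","rot(c)").replace("def ray","from scipy.spatial.transform import Rotation as R\ndef rot(c):\n    return R.from_quat(np.roll(c['rotation'],-1)).as_matrix()\ndef ray")
open('h.py','w').write(s)
E
```

```text
(no output)
```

View pics/top.png

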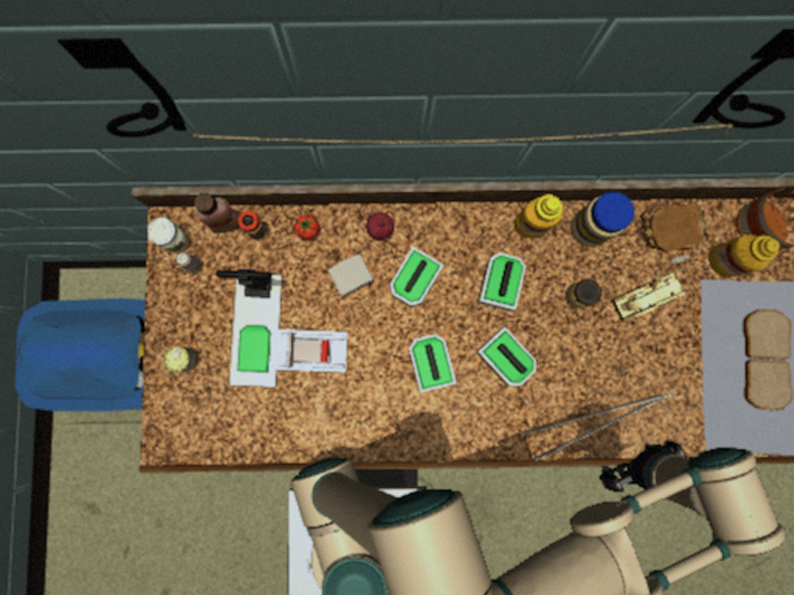

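View pics/scene.png

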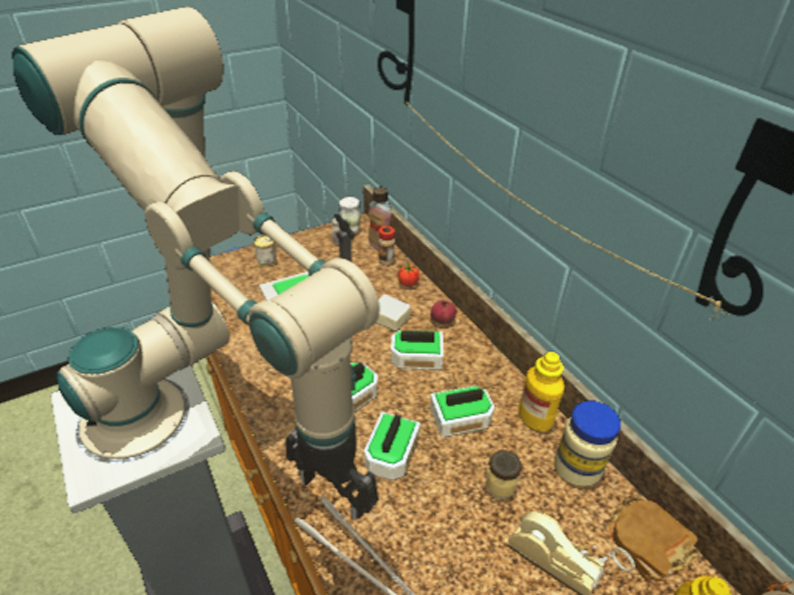

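```bash
cat >> h.py <<'E'
def greens(im,c,zf,amin=200):
    hsv=cv2.cvtColor(im,cv2.COLOR_RGB2HSV)
    m=cv2.inRange(hsv,(50,110,60),(75,255,255)); m=cv2.morphologyEx(m,cv2.MORPH_OPEN,np.ones((2,2)))
    out=[]
    for k in cv2.findContours(m,cv2.RETR_EXTERNAL,cv2.CHAIN_APPROX_NONE)[0]:
        if cv2.contourArea(k)<amin: continue
        h=cv2.convexHull(k)[:,0].astype(float); uv=h.mean(0)
        z=zf(uv)
        P=np.array([at(c,u,v,z)[:2] for u,v in h])*1000
        (ctr,(a,b),_)=r=cv2.minAreaRect(P.astype(np.float32))
        B=cv2.boxPoints(r); e=B[1]-B[0];f=B[2]-B[1]
        x=e if np.linalg.norm(e)>np.linalg.norm(f) else f
        x=x/np.linalg.norm(x); M=cv2.moments(P.astype(np.float32).reshape(-1,1,2)); cen=np.array([M['m10'],M['m01']])/M['m00']
        s=(cen-ctr)@x
        if s>0:x=-x
        out.append(dict(uv=uv.round(),c=np.round(ctr,1),size=(round(a),round(b)),s=round(abs(s),1),yaw=round(float(np.degrees(np.arctan2(x[1],x[0]))),1)))
    return out
E
python3 - <<'E'
from h import *
im=get_image('top');c=calibration('top')
for o in greens(im,c,lambda uv:0.016 if uv[0]<190 else .054): print(o)
s=1.55
for n,u,v,z in[('bar',245,274,.16),('fin',325,351,.035),('onion',380,226,.05),('cheese',351,275,.043),('jar',585,293,.08),('tom',306,228,.06)]: print(n,at(c,u/s,v/s,z))
cv2.imwrite('pics/c.png',cv2.resize(im[150:260,135:360],None,fx=3.5,fy=3.5,interpolation=cv2.INTER_CUBIC)[:,:,::-1])
E
```

```text
{'uv': array([280., 235.]), 'c': array([ 432.4, -177.4]), 'size': (104, 68), 's': np.float64(1.4), 'yaw': 13.0}
{'uv': array([329., 233.]), 'c': array([ 437.5, -353.9]), 'size': (105, 69), 's': np.float64(1.6), 'yaw': -139.1}
{'uv': array([165., 224.]), 'c': array([469.6, 230.1]), 'size': (69, 104), 's': np.float64(0.8), 'yaw': -0.8}
{'uv': array([327., 178.]), 'c': array([ 616.6, -347.7]), 'size': (68, 104), 's': np.float64(1.2), 'yaw': -15.8}
{'uv': array([269., 179.]), 'c': array([ 625.4, -143.7]), 'size': (68, 104), 's': np.float64(1.5), 'yaw': 147.4}
bar [0.6235963 0.2228797 0.16     ]
fin [0.46310698 0.06624176 0.035     ]
onion [ 0.7492681  -0.06342544  0.05      ]
cheese [0.63658008 0.00500517 0.043     ]
jar [ 0.58272517 -0.51948478  0.08      ]
tom [0.74457082 0.10663618 0.06      ]
```

View pics/c.png

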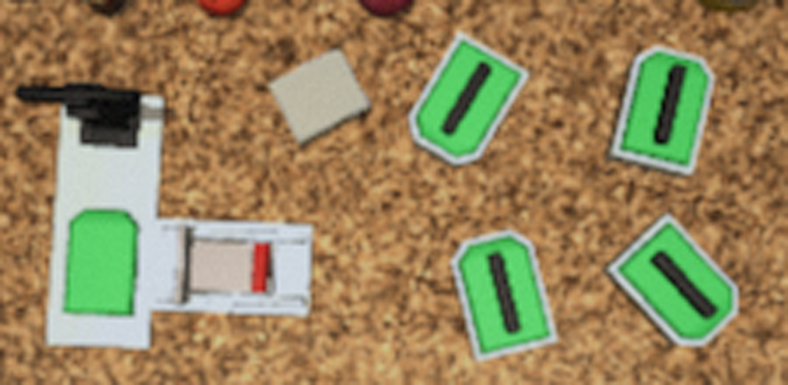

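apply_moves(steps=[3, 5, 0, -4, 6, 9, 0, -8, 8, 13, 0, -12, 10, 17, 0, -12, 12, 21, 0, -12, 14, 25, 0, -12, 16, 29, 0, -12, 18, 33, 0, -12], jaw=0)

```text
clock: 0.82
position: [0.4048, -0.2273, 0.2312]
ee_rot: [-0.0, 0.994, 0.114, 0.0]
contact_force: [1.1, -1.0, 0.7]
width: 0.0856
gripper_force: 0.0
```

apply_moves(steps=[0, 1, 0, 0, -2, 1.5, 0, 0, -2, 1.5, 0, 0, -2, 1.5, 0, 0])

```text
clock: 1.15
position: [0.384, -0.2141, 0.2313]
ee_rot: [0.0, 0.993, 0.114, -0.0]
contact_force: [0.9, -0.1, 1.0]
width: 0.0856
gripper_force: 0.0
```

```bash
python3 - <<'E'
from h import *
c=calibration('wrist');im=get_image('wrist');s=get_state();print(s['position'],s['ee_rot'],c['xyz'],s['width'])
for o in greens(im,c,lambda uv:.054,800): print(o)
cv2.imwrite('pics/w1.png',im[:,:,::-1])
E
```

```text
[ 0.38462092 -0.2147612   0.23144151] [4.62582038e-04 9.93522068e-01 1.13637895e-01 3.40796276e-04] [ 0.45274034 -0.19840857  0.37336282] 0.0856588617130298
{'uv': array([416., 140.]), 'c': array([ 440.1, -347. ]), 'size': (107, 71), 's': np.float64(1.3), 'yaw': -138.5}
{'uv': array([217.,  85.]), 'c': array([ 435. , -172.3]), 'size': (105, 71), 's': np.float64(1.2), 'yaw': 13.1}
```

View pics/w1.png

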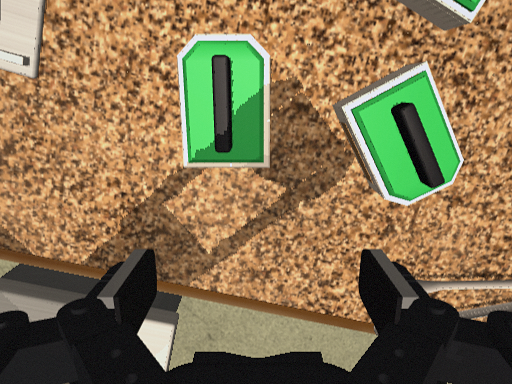

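apply_moves(steps=[2.5, 2.2, 0, 0, 5, 4.3, -2, 0, 5, 4.3, -6, 0, 5, 4.3, -10, 0, 5, 4.3, -10, 0, 5, 4.3, -10, 0])

```text
clock: 1.7
position: [0.4336, -0.1713, 0.13]
ee_rot: [-0.001, 0.994, 0.113, -0.002]
contact_force: [0.5, -0.6, 1.5]
width: 0.0854
gripper_force: 0.0
```

```bash
python3 - <<'E'
from h import *
c=calibration('wrist');im=get_image('wrist');s=get_state();print(s['position'],s['ee_rot'])
for o in greens(im,c,lambda uv:.054,800): print(o)
cv2.imwrite('pics/w2.png',im[:,:,::-1])
E
```

```text
[ 0.43528796 -0.17235375  0.13195702] [1.84507626e-04 9.93553051e-01 1.13367876e-01 1.59695921e-04]
{'uv': array([476., 244.]), 'c': array([ 432.8, -324.3]), 'size': (112, 53), 's': np.float64(4.1), 'yaw': -155.2}
{'uv': array([258., 185.]), 'c': array([ 436.2, -171.5]), 'size': (105, 70), 's': np.float64(1.3), 'yaw': 13.3}
```

View pics/w2.png

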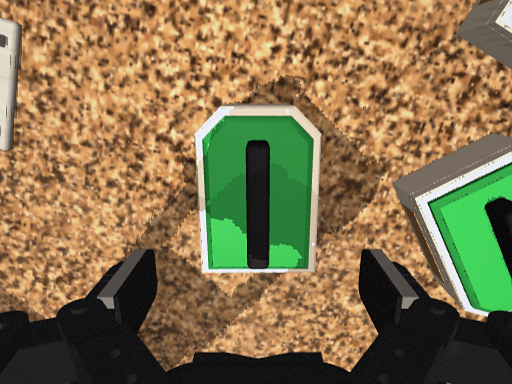

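apply_moves(steps=[0.1, 0.1, -3, 0, 0.1, 0.1, -6, 0, 0.1, 0.1, -7.4, 0, 0.1, 0.1, -7.4, 0])

```text
clock: 2.08
position: [0.4357, -0.171, 0.0572]
ee_rot: [-0.0, 0.994, 0.113, -0.0]
contact_force: [-0.7, -0.2, 0.2]
width: 0.0854
gripper_force: 0.0
```

apply_moves(steps=[0, 0, 0, 0, 0, 0, 0, 0, 0, 0, 0, 0, 0, 0, 0, 0, 0, 0, 0, 0, 0, 0, 0, 0, 0, 0, 0, 0, 0, 0, 0, 0], jaw=255, newtons=60)

```text
clock: 2.75
position: [0.4361, -0.1707, 0.0582]
ee_rot: [0.001, 0.993, 0.114, 0.001]
contact_force: [-0.6, -0.6, 5.9]
width: 0.013
gripper_force: 60.0
```

apply_moves(steps=[0, 0, 1, 0, 0, 0, 4, 0, 0, 0, 8, 0, 0, 0, 12, 0, 0, 0, 15, 0, 0, 0, 15, 0])

```text
clock: 3.25
position: [0.439, -0.1721, 0.2135]
ee_rot: [0.004, 0.993, 0.114, 0.005]
contact_force: [0.9, -0.9, -0.9]
width: 0.0129
gripper_force: 59.2
```

apply_moves(steps=[0.5, 3, 0, -5, 1, 7, 0, -10, 2, 11, 0, -14, 3, 15, 0, -14, 4, 19, 0, -14, 4.4, 23, 0, -14, 4.4, 27, 0, -14, 4.4, 27, 0, -14])

```text
clock: 3.92
position: [0.4783, 0.1069, 0.2061]
ee_rot: [-0.003, 1.0, -0.005, -0.001]
contact_force: [0.4, -0.6, -1.7]
width: 0.0131
gripper_force: 59.4
```

apply_moves(steps=[0, 0, 0, 0, 0, 0, 0, 0, 0, 0, 0, 0])

```text
clock: 4.17
position: [0.4791, 0.0987, 0.2067]
ee_rot: [0.0, 1.0, -0.008, -0.001]
contact_force: [0.6, 0.2, -2.5]
width: 0.0127
gripper_force: 59.4
```

```bash
python3 - <<'E'
from h import *
c=calibration('wrist');im=get_image('wrist');s=get_state();print(s['position'],s['ee_rot'])
for o in greens(im,c,lambda uv:.016 if uv[0]<190 else s['position'][2]-.0045,800): print(o)
cv2.imwrite('pics/w3.png',im[:,:,::-1])
E
```

```text
[0.47927959 0.09844806 0.20691102] [ 3.27482955e-04  9.99960355e-01 -8.88780081e-03 -4.32757592e-04]
{'uv': array([260., 207.]), 'c': array([494.5,  97.5]), 'size': (70, 76), 's': np.float64(1.4), 'yaw': -1.0}
{'uv': array([112., 163.]), 'c': array([473.4, 234.9]), 'size': (72, 106), 's': np.float64(1.2), 'yaw': -3.0}
```

View pics/w3.png

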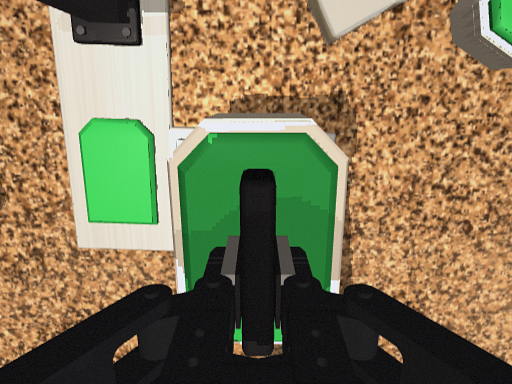

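apply_moves(steps=[0, 4, 0, -2, -0.4, 8, 0, -2, -0.6, 12, 0, -2, -0.6, 13.6, 0, -2, -0.6, 13.6, 0, -2, -0.6, 13.6, -4, -2, -0.6, 13.6, -8, -2, -0.6, 13.6, -11, -2])

```text
clock: 4.88
position: [0.4729, 0.2333, 0.0954]
ee_rot: [0.001, 1.0, -0.026, -0.001]
contact_force: [0.3, 0.1, -2.1]
width: 0.0127
gripper_force: 59.6
```

apply_moves(steps=[0, 0, 0, 0, 0, 0, 0, 0, 0, 0, -0.7, 0, 0, 0, -1.4, 0, 0, 0, -2, 0, 0, 0, -2.3, 0, 0, 0, -2.6, 0, 0, 0, -2.6, 0])

```text
clock: 5.55
position: [0.4734, 0.2358, 0.0711]
ee_rot: [0.0, 1.0, -0.025, -0.0]
contact_force: [-0.7, -0.4, -1.6]
width: 0.0128
gripper_force: 59.7
```

apply_moves(steps=[0, 0, -0.3, 0, 0, 0, -0.5, 0, 0, 0, -0.6, 0, 0, 0, -0.6, 0])

```text
clock: 5.88
position: [0.474, 0.2366, 0.0662]
ee_rot: [-0.001, 1.0, -0.026, 0.001]
contact_force: [-1.1, 2.7, 4.3]
width: 0.013
gripper_force: 60.4
```

apply_moves(steps=[0, 0, 0, 0, 0, 0, 0, 0, 0, 0, 0, 0, 0, 0, 3, 0, 0, 0, 7, 0, 0, 0, 11, 0, 0, 0, 15, 0, -2, -4, 18, 0], jaw=0)

```text
clock: 6.55
position: [0.4627, 0.2084, 0.243]
ee_rot: [-0.003, 1.0, -0.024, 0.005]
contact_force: [0.7, -0.3, 1.0]
width: 0.0849
gripper_force: 0.0
```

apply_moves(steps=[-2, -4, 0, 0, -4, -7, 0, 0, -4, -7, 0, 0, -4, -7, 0, 0, -4, -7, 0, 0])

```text
clock: 6.97
position: [0.4185, 0.1349, 0.2387]
ee_rot: [-0.0, 1.0, -0.026, 0.001]
contact_force: [0.6, 0.0, -0.4]
width: 0.0855
gripper_force: 0.0
```

```bash
python3 - <<'E'
from h import *
c=calibration('wrist');im=get_image('wrist');s=get_state();print(s['position'],s['ee_rot'])
for o in greens(im,c,lambda uv:.062 if uv[0]<256 else .054,800): print(o)
cv2.imwrite('pics/w4.png',im[:,:,::-1])
c=calibration('top');im=get_image('top')
for o in greens(im,c,lambda uv:.054): print('top',o)
E
```

```text
[0.41876134 0.13528337 0.23857312] [-2.55101952e-04  9.99676182e-01 -2.54425273e-02  3.78416752e-04]
{'uv': array([140., 100.]), 'c': array([472.6, 233.7]), 'size': (71, 105), 's': np.float64(1.2), 'yaw': -2.9}
top {'uv': array([329., 232.]), 'c': array([ 437.6, -353.8]), 'size': (105, 69), 's': np.float64(1.5), 'yaw': -138.5}
top {'uv': array([327., 178.]), 'c': array([ 616.6, -347.7]), 'size': (68, 104), 's': np.float64(1.2), 'yaw': -15.8}
top {'uv': array([268., 179.]), 'c': array([ 625.4, -144. ]), 'size': (68, 104), 's': np.float64(1.4), 'yaw': 147.7}
```

View pics/w4.png

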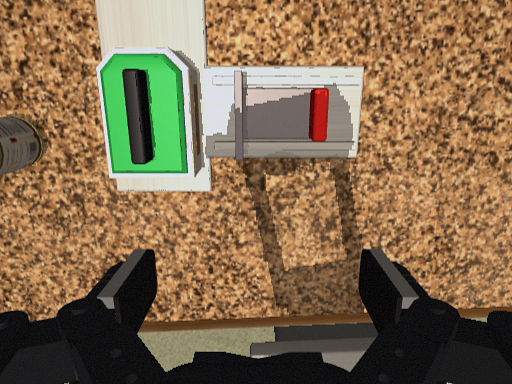

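apply_moves(steps=[2, -3, 0, 7, 4, -6, 0, 14, 6, -9, 0, 21, 8, -12, 0, 28, 10, -15, 0, 35, 12, -18, 0, 42, 14, -20, 0, 49, 16, -22, 0, 56])

```text
clock: 7.73
position: [0.58, -0.0861, 0.2375]
ee_rot: [-0.0, 0.895, 0.447, -0.0]
contact_force: [-0.5, 1.3, -0.7]
width: 0.0855
gripper_force: 0.0
```

apply_moves(steps=[2, -2, 0, 7, 4, -4, 0, 14, 4.9, -5.4, 0, 21, 4.9, -5.4, 0, 28, 4.9, -5.4, 0, 35, 4.9, -5.4, 0, 42, 4.9, -5.4, 0, 49, 4.9, -5.4, 0, 56])

```text
clock: 8.4
position: [0.6283, -0.1383, 0.2373]
ee_rot: [-0.001, 0.58, 0.815, -0.0]
contact_force: [0.6, 0.0, 0.4]
width: 0.0854
gripper_force: 0.0
```

apply_moves(steps=[0, 0, 0, 7, 0, 0, 0, 14, 0, 0, 0, 21, 0, 0, 0, 28, 0, 0, -2, 35, 0, 0, -6, 38.4, 0, 0, -10, 38.4, 0, 0, -10, 38.4])

```text
clock: 9.07
position: [0.6223, -0.1364, 0.1295]
ee_rot: [-0.009, 0.282, 0.959, 0.0]
contact_force: [-2.2, 0.4, -2.1]
width: 0.0854
gripper_force: 0.0
```

```bash
python3 - <<'E'
from h import *
c=calibration('wrist');im=get_image('wrist');s=get_state();print(s['position'],s['ee_rot'],s['qpos'])
for o in greens(im,c,lambda uv:.054,800): print(o)
E
```

```text
[ 0.62451308 -0.13723362  0.1334017 ] [-5.66680907e-03  2.82430583e-01  9.59270947e-01  3.22410858e-04] [-3.25175346e-01  4.41138690e-01  1.49898157e+00  2.18023900e-04
  1.21282257e+00 -1.32338593e+00]
{'uv': array([ 42., 297.]), 'c': array([ 592.3, -313.1]), 'size': (45, 41), 's': np.float64(2.3), 'yaw': -105.5}
{'uv': array([257., 208.]), 'c': array([ 628.8, -136.6]), 'size': (70, 105), 's': np.float64(1.4), 'yaw': 148.3}
```

apply_moves(steps=[0, 0, 0, 1, 0, 0, 0, 1, 0, 0, 0, 1])

```text
clock: 9.37
position: [0.6292, -0.1397, 0.1414]
ee_rot: [0.003, 0.274, 0.962, -0.0]
contact_force: [0.2, -0.1, 0.1]
width: 0.0856
gripper_force: 0.0
```

```bash
python3 - <<'E'
from h import *
c=calibration('wrist');im=get_image('wrist');s=get_state();print(s['position'],s['ee_rot'])
for o in greens(im,c,lambda uv:.054,800): print(o)
E
```

```text
[ 0.62886357 -0.1396559   0.14123841] [ 2.52951667e-03  2.74531811e-01  9.61574686e-01 -9.76677692e-05]
{'uv': array([ 44., 278.]), 'c': array([ 600.8, -318. ]), 'size': (50, 59), 's': np.float64(2.5), 'yaw': -15.0}
{'uv': array([262., 180.]), 'c': array([ 628.9, -136.7]), 'size': (70, 105), 's': np.float64(1.3), 'yaw': 148.3}
```

apply_moves(steps=[0, 0.3, -3, 0, 0, 0.3, -6, 0, 0, 0.3, -8, 0, 0, 0.3, -8, 0, 0, 0.3, -8, 0, 0, 0.3, -8, 0])

```text
clock: 9.92
position: [0.6287, -0.1368, 0.0607]
ee_rot: [0.002, 0.275, 0.962, -0.0]
contact_force: [0.3, -0.1, 0.1]
width: 0.0855
gripper_force: 0.0
```

apply_moves(steps=[0, 0, -0.2, 0, 0, 0, -0.2, 0, 0, 0, -0.2, 0, 0, 0, -0.2, 0, 0, 0, -0.2, 0, 0, 0, -0.2, 0, 0, 0, -0.2, 0, 0, 0, -0.2, 0], jaw=255)

```text
clock: 10.58
position: [0.6273, -0.136, 0.0569]
ee_rot: [0.0, 0.275, 0.962, 0.0]
contact_force: [0.4, 0.6, 2.0]
width: 0.0127
gripper_force: 60.8
```

apply_moves(steps=[0, 0, 1, 0, 0, 0, 4, 0, 0, 0, 8, 0, 0, 0, 12, 0, 0, 0, 16, 0, 0, 0, 18, 0, 0, 0, 18, 0, 0, 0, 18, 0])

```text
clock: 11.25
position: [0.627, -0.1364, 0.2376]
ee_rot: [0.001, 0.275, 0.962, -0.0]
contact_force: [0.6, -0.1, -3.5]
width: 0.0128
gripper_force: 60.2
```

apply_moves(steps=[-2, 2, 0, -7, -4, 4, 0, -14, -6, 6, 0, -21, -8, 8, 0, -28, -10, 10, 0, -35, -12, 12, 0, -42, -13, 14, 0, -49, -14, 16, 0, -56])

```text
clock: 11.92
position: [0.4837, 0.0248, 0.2337]
ee_rot: [-0.002, 0.696, 0.718, -0.002]
contact_force: [0.6, -0.9, -2.5]
width: 0.0129
gripper_force: 60.2
```

apply_moves(steps=[-0.5, 3, 0, -7, -1.2, 6, 0, -14, -1.2, 9, 0, -21, -1.2, 12, 0, -28, -1.2, 15, 0, -35, -1.2, 18, 0, -42, -1.2, 20, 0, -49, -1.2, 21.1, 0, -56])

```text
clock: 12.58
position: [0.4729, 0.2369, 0.2334]
ee_rot: [-0.001, 0.951, 0.308, -0.003]
contact_force: [0.2, -0.1, -2.6]
width: 0.0131
gripper_force: 60.2
```

apply_moves(steps=[0, 0, 0, -7, 0, 0, 0, -14, 0, 0, 0, -21, 0, 0, 0, -28, 0, 0, 0, -35, 0, 0, 0, -39, 0, 0, 0, -39, 0, 0, 0, -39])

```text
clock: 13.25
position: [0.4737, 0.2343, 0.2343]
ee_rot: [0.001, 1.0, -0.024, -0.002]
contact_force: [-0.1, -0.1, -2.4]
width: 0.0128
gripper_force: 60.2
```

apply_moves(steps=[0, 0, 0, 0, 0, 0, 0, 0, 0, 0, 0, 0])

```text
clock: 13.5
position: [0.4748, 0.2347, 0.2361]
ee_rot: [0.0, 1.0, -0.025, -0.0]
contact_force: [-0.1, -0.4, -2.7]
width: 0.0127
gripper_force: 60.2
```

```bash
python3 - <<'E'
from h import *
s=get_state();print(s['position'],s['ee_rot'],s['contact_force'])
save('scene','s5.png',(150,120,330,290),3.4)
E
```

```text
[0.47482817 0.23468521 0.2361488 ] [ 1.85617177e-04  9.99692262e-01 -2.48034494e-02 -3.69233357e-04] [-0.05009722 -0.43131823 -2.68984236]
```

View pics/s5.png

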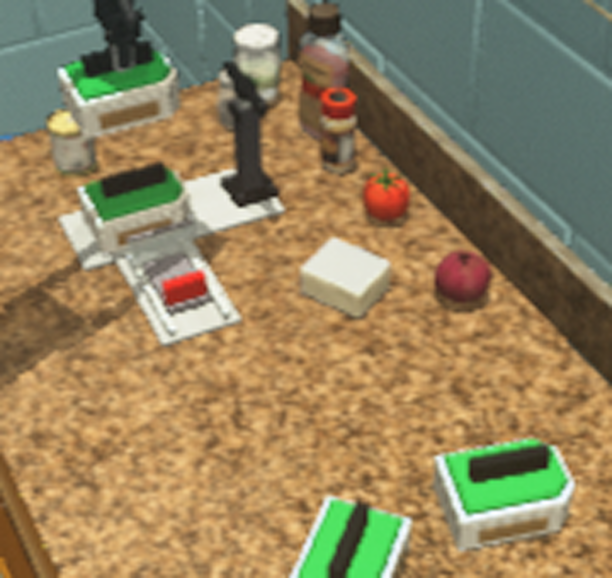

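apply_moves(steps=[0, 0, -3, 0, 0, 0, -6.5, 0, 0, 0, -9.5, 0, 0, 0, -10.5, 0, 0, 0, -11.2, 0, 0, 0, -11.7, 0, 0, 0, -12.0, 0, 0, 0, -12.2, 0])

```text
clock: 14.22
position: [0.4762, 0.2352, 0.1156]
ee_rot: [-0.0, 1.0, -0.025, 0.001]
contact_force: [1.0, 0.5, -2.4]
width: 0.013
gripper_force: 60.1
```

apply_moves(steps=[0, 0, -0.1, 0, 0, 0, -0.3, 0, 0, 0, -0.4, 0, 0, 0, -0.4, 0])

```text
clock: 14.55
position: [0.4755, 0.235, 0.1109]
ee_rot: [-0.0, 1.0, -0.025, 0.001]
contact_force: [0.9, 0.6, -2.0]
width: 0.0129
gripper_force: 60.2
```

apply_moves(steps=[0, 0, -0.1, 0, 0, 0, -0.2, 0, 0, 0, -0.2, 0])

```text
clock: 14.8
position: [0.4757, 0.2349, 0.1107]
ee_rot: [-0.0, 1.0, -0.025, 0.001]
contact_force: [-1.6, -1.9, 9.8]
width: 0.0127
gripper_force: 61.9
```

apply_moves(steps=[0, 0, 0, 0, 0, 0, 0, 0, 0, 0, 0, 0, 0, 0, 3, 0, 0, 0, 7, 0, 0, 0, 11, 0, 0, -3, 12, 0, 0.5, -7, 12, 0], jaw=0)

```text
clock: 15.47
position: [0.4821, 0.1669, 0.2328]
ee_rot: [-0.002, 1.0, -0.023, 0.004]
contact_force: [0.9, -0.3, -1.1]
width: 0.0856
gripper_force: 0.0
```

apply_moves(steps=[1, -4, 0, -2, 2, -8, 0, -4, 3, -12, 0, -7, 4, -16, 0, -10, 5, -20, 0, -13, 6, -24, 0, -13, 7, -28, 0, -13, 8, -32, 0, -13])

```text
clock: 16.13
position: [0.5601, -0.1573, 0.2284]
ee_rot: [-0.0, 0.99, -0.138, -0.0]
contact_force: [0.5, 0.7, -0.5]
width: 0.0854
gripper_force: 0.0
```

apply_moves(steps=[1, -4, 0, 0, 2, -8, -1, 0, 3, -12, -2, 0, 4, -16, -5, 0, 5, -18.7, -8, 0, 6, -18.7, -9, 0, 6, -18.7, -9, 0, 6, -18.7, -9, 0])

```text
clock: 16.8
position: [0.6193, -0.3421, 0.1364]
ee_rot: [-0.001, 0.99, -0.138, -0.002]
contact_force: [-0.2, -0.8, 0.5]
width: 0.0852
gripper_force: 0.0
```

apply_moves(steps=[0, 0, 0, 0, 0, 0, 0, 0, 0, 0, 0, 0])

```text
clock: 17.05
position: [0.6205, -0.3415, 0.1408]
ee_rot: [0.001, 0.99, -0.138, 0.001]
contact_force: [2.0, 0.6, -0.2]
width: 0.0851
gripper_force: 0.0
```

```bash
python3 - <<'E'
from h import *
c=calibration('wrist');im=get_image('wrist');s=get_state();print(s['position'],s['ee_rot'])
for o in greens(im,c,lambda uv:.054,800): print(o)
c=calibration('top');im=get_image('top')
for o in greens(im,c,lambda uv:.108 if uv[0]<200 else .054): print('top',o)
E
```

```text
[ 0.62044273 -0.34154946  0.14059789] [ 6.34700862e-04  9.90485705e-01 -1.37608939e-01  1.20193860e-03]
{'uv': array([319., 354.]), 'c': array([ 476.7, -351.1]), 'size': (63, 29), 's': np.float64(4.8), 'yaw': -137.8}
{'uv': array([254., 183.]), 'c': array([ 620.9, -342.6]), 'size': (70, 105), 's': np.float64(1.4), 'yaw': -15.3}
top {'uv': array([159., 221.]), 'c': array([469.2, 226.8]), 'size': (69, 104), 's': np.float64(1.4), 'yaw': -2.8}
```

apply_moves(steps=[0.1, -0.1, -3, 0.5, 0.1, -0.1, -6, 0.5, 0.1, -0.1, -8, 0.5, 0.1, -0.1, -8.1, 0.5, 0.1, -0.1, -8.1, 0.5])

```text
clock: 17.57
position: [0.6205, -0.3425, 0.057]
ee_rot: [-0.0, 0.991, -0.134, -0.001]
contact_force: [0.6, -1.3, 1.0]
width: 0.0852
gripper_force: 0.0
```

apply_moves(steps=[0, 0, 0, 0, 0, 0, 0, 0, 0, 0, 0, 0, 0, 0, 0, 0, 0, 0, 0, 0, 0, 0, 0, 0, 0, 0, 0, 0, 0, 0, 0, 0], jaw=255)

```text
clock: 18.23
position: [0.6213, -0.3429, 0.058]
ee_rot: [-0.0, 0.991, -0.134, 0.0]
contact_force: [-0.3, 1.5, 2.8]
width: 0.0127
gripper_force: 61.7
```

apply_moves(steps=[0, 0, 1, 0, 0, 0, 4, 0, 0, 0, 8, 0, 0, 0, 12, 0, 0, 0, 16, 0, 0, 0, 20, 0, 0, 0, 21, 0, 0, 0, 21, 0])

```text
clock: 18.9
position: [0.6224, -0.3445, 0.2727]
ee_rot: [0.002, 0.991, -0.134, 0.004]
contact_force: [-0.0, -0.3, -2.3]
width: 0.0127
gripper_force: 61.3
```

apply_moves(steps=[-1, 4, 0, 2, -2, 8, 0, 4, -3, 12, 0, 7, -4, 16, 0, 10, -5, 20, 0, 12.4, -6, 24, 0, 12.4, -7, 28, 0, 12.4, -8, 32, 0, 12.4])

```text
clock: 19.57
position: [0.5385, -0.0214, 0.2646]
ee_rot: [-0.0, 1.0, -0.026, -0.003]
contact_force: [0.4, 0.5, -2.0]
width: 0.0123
gripper_force: 61.1
```

apply_moves(steps=[-1, 4, 0, 0, -2, 8, 0, 0, -3, 12, 0, 0, -4, 16, 0, 0, -5, 20, 0, 0, -6, 24, 0, 0, -6.7, 25.8, 0, 0, -6.7, 25.8, 0, 0])

```text
clock: 20.23
position: [0.4707, 0.2383, 0.2647]
ee_rot: [-0.0, 1.0, -0.023, -0.003]
contact_force: [-0.4, 0.4, -2.3]
width: 0.0124
gripper_force: 61.2
```

apply_moves(steps=[0, 0, 0, 0, 0, 0, 0, 0, 0, 0, 0, 0, 0, 0, 0, 0])

```text
clock: 20.57
position: [0.4743, 0.2335, 0.2669]
ee_rot: [0.0, 1.0, -0.027, -0.0]
contact_force: [0.6, 0.2, -2.6]
width: 0.0125
gripper_force: 61.1
```

apply_moves(steps=[0, 0.1, -3, 0, 0, 0.1, -6, 0, 0, 0.1, -8, 0, 0, 0.1, -9, 0, 0, 0.1, -9.7, 0, 0, 0.1, -10.1, 0, 0, 0.1, -10.4, 0, 0, 0.1, -10.4, 0])

```text
clock: 21.23
position: [0.4747, 0.2358, 0.164]
ee_rot: [-0.0, 1.0, -0.026, 0.001]
contact_force: [-1.0, 0.2, -2.6]
width: 0.0128
gripper_force: 61.0
```

apply_moves(steps=[0, 0, -0.2, 0, 0, 0, -0.4, 0, 0, 0, -0.5, 0, 0, 0, -0.5, 0])

```text
clock: 21.57
position: [0.474, 0.2359, 0.1586]
ee_rot: [-0.0, 1.0, -0.026, 0.0]
contact_force: [-1.0, -0.2, -2.7]
width: 0.0127
gripper_force: 61.1
```

apply_moves(steps=[0, 0, -0.1, 0, 0, 0, -0.2, 0, 0, 0, -0.2, 0])

```text
clock: 21.82
position: [0.4743, 0.2361, 0.1578]
ee_rot: [-0.0, 1.0, -0.026, 0.001]
contact_force: [-2.4, 0.3, 3.3]
width: 0.0126
gripper_force: 61.9
```

apply_moves(steps=[0, 0, 0, 0, 0, 0, 0, 0, 0, 0, 0, 0, 0, 0, 3, 0, 0, 0, 7, 0, 0, 0, 10, 0, 0, -3, 11, 0, 0, -7, 11, 0], jaw=0)

```text
clock: 22.48
position: [0.4764, 0.1676, 0.2702]
ee_rot: [-0.002, 1.0, -0.024, 0.004]
contact_force: [1.4, -0.5, -0.9]
width: 0.0851
gripper_force: 0.0
```

apply_moves(steps=[0, -4, 0, 6, 0, -8, 0, 12, 0, -12, 0, 18, -1, -16, 0, 24, -1, -20, 0, 30, -2, -24, 0, 36, -2, -28, 0, 42, -3, -32, 0, 44.5])

```text
clock: 23.15
position: [0.447, -0.1418, 0.2666]
ee_rot: [0.0, 0.934, 0.357, 0.001]
contact_force: [0.5, 1.1, 0.3]
width: 0.0855
gripper_force: 0.0
```

apply_moves(steps=[0, -4, 0, 0, 0, -8, -2, 0, -0.4, -12, -4, 0, -0.4, -16, -8, 0, -0.4, -19.2, -12, 0, -0.4, -19.2, -13, 0, -0.4, -19.2, -13, 0, -0.4, -19.2, -13, 0])

```text
clock: 23.82
position: [0.4416, -0.3322, 0.1344]
ee_rot: [-0.002, 0.935, 0.353, -0.001]
contact_force: [-0.1, 0.4, 0.8]
width: 0.0857
gripper_force: 0.0
```

apply_moves(steps=[0, 0, 0, 0, 0, 0, 0, 0, 0, 0, 0, 0])

```text
clock: 24.07
position: [0.4438, -0.332, 0.1385]
ee_rot: [0.002, 0.935, 0.355, 0.001]
contact_force: [0.2, 1.1, 0.3]
width: 0.0851
gripper_force: 0.0
```

```bash
python3 - <<'E'
from h import *
c=calibration('wrist');im=get_image('wrist');s=get_state();print(s['position'],s['ee_rot'])
for o in greens(im,c,lambda uv:.054,800): print(o)
E
```

```text
[ 0.44371708 -0.33199372  0.13838896] [1.51073489e-03 9.34838121e-01 3.55070154e-01 7.68248280e-04]
{'uv': array([264., 216.]), 'c': array([ 441.9, -347.8]), 'size': (105, 70), 's': np.float64(1.1), 'yaw': -138.5}
```

apply_moves(steps=[-0.2, -1.6, -2, 0, -0.2, -1.6, -6, 0, -0.2, -1.6, -7.9, 0, -0.2, -1.6, -7.9, 0, -0.2, -1.6, -7.9, 0, -0.2, -1.6, -7.9, 0])

```text
clock: 24.62
position: [0.442, -0.349, 0.0594]
ee_rot: [0.002, 0.935, 0.355, 0.001]
contact_force: [-0.7, 0.2, 0.4]
width: 0.0853
gripper_force: 0.0
```

apply_moves(steps=[0, 0, 0, 0, 0, 0, 0, 0, 0, 0, 0, 0, 0, 0, 0, 0, 0, 0, 0, 0, 0, 0, 0, 0, 0, 0, 0, 0, 0, 0, 0, 0], jaw=255)

```text
clock: 25.28
position: [0.4409, -0.3484, 0.0579]
ee_rot: [0.0, 0.935, 0.354, 0.0]
contact_force: [-0.2, 1.1, 4.1]
width: 0.0129
gripper_force: 59.8
```

apply_moves(steps=[0, 0, 1, 0, 0, 0, 4, 0, 0, 0, 8, 0, 0, 0, 12, 0, 0, 0, 16, 0, 0, 0, 20, 0, 0, 0, 24, 0, 0, 0, 24, 0])

```text
clock: 25.95
position: [0.4435, -0.3509, 0.3068]
ee_rot: [0.008, 0.935, 0.354, 0.003]
contact_force: [1.7, -1.0, -0.9]
width: 0.0128
gripper_force: 59.2
```

apply_moves(steps=[0.5, 4, 0, 7, 1, 8, 0, 14, 1.5, 12, 0, 21, 2, 16, 0, 28, 2.5, 20, 0, 35, 3, 24, 0, 42, 3.4, 28, 0, 49, 3.4, 32, 0, 56])

```text
clock: 26.62
position: [0.4746, -0.0264, 0.297]
ee_rot: [-0.0, 0.657, 0.754, 0.0]
contact_force: [1.9, 0.0, -1.6]
width: 0.0126
gripper_force: 59.2
```

apply_moves(steps=[0, 3, 0, 7, 0, 6, 0, 14, 0, 9, 0, 21, 0, 12, 0, 28, 0, 15, 0, 35, 0, 17, 0, 42, 0, 19, 0, 49, 0, 21, 0, 56])

```text
clock: 27.28
position: [0.474, 0.1828, 0.2969]
ee_rot: [-0.001, 0.226, 0.974, -0.0]
contact_force: [0.5, -0.2, -2.1]
width: 0.0124
gripper_force: 59.2
```

apply_moves(steps=[0, 2, 0, 7, 0, 4, 0, 14, 0, 5.4, 0, 21, 0, 5.4, 0, 23.6, 0, 5.4, 0, 23.6, 0, 5.4, 0, 23.6, 0, 5.4, 0, 23.6, 0, 5.4, 0, 23.6])

```text
clock: 27.95
position: [0.4747, 0.2351, 0.2974]
ee_rot: [-0.0, 0.026, 1.0, -0.0]
contact_force: [0.4, -0.2, -2.5]
width: 0.0126
gripper_force: 59.2
```

apply_moves(steps=[0, 0, 0, 0, 0, 0, 0, 0, 0, 0, 0, 0, 0, 0, 0, 0])

```text
clock: 28.28
position: [0.4749, 0.2355, 0.2976]
ee_rot: [0.0, 0.025, 1.0, 0.0]
contact_force: [-0.4, 1.3, -2.6]
width: 0.0125
gripper_force: 59.2
```

apply_moves(steps=[0, 0, -3, 0, 0, 0, -5.5, 0, 0, 0, -7, 0, 0, 0, -8, 0, 0, 0, -8.6, 0, 0, 0, -8.9, 0, 0, 0, -9.1, 0, 0, 0, -9.3, 0])

```text
clock: 28.95
position: [0.4756, 0.2359, 0.2054]
ee_rot: [0.001, 0.025, 1.0, 0.0]
contact_force: [0.4, 0.2, -1.8]
width: 0.0128
gripper_force: 59.1
```

apply_moves(steps=[0, 0, -0.1, 0, 0, 0, -0.2, 0, 0, 0, -0.2, 0])

```text
clock: 29.2
position: [0.4754, 0.2359, 0.2039]
ee_rot: [0.001, 0.025, 1.0, 0.0]
contact_force: [-0.3, -0.2, 4.3]
width: 0.013
gripper_force: 59.9
```

apply_moves(steps=[0, 0, 0, 0, 0, 0, 0, 0, 0, 0, 0, 0, 0, 0, 2, 0, 0, 0, 5, 0, 0, 0, 9, 0, 0, 0, 9, 0, 0, -4, 9, 0], jaw=0)

```text
clock: 29.87
position: [0.4769, 0.201, 0.2952]
ee_rot: [0.003, 0.022, 1.0, 0.004]
contact_force: [0.9, -0.8, -0.2]
width: 0.0851
gripper_force: 0.0
```

apply_moves(steps=[0, -4, 0, 0, 0, -8, 0, 0, 0, -12, 0, 0, 0, -15, 0, 0, 0, -18, 0, 0, 0, -18, 0, 0, 0, -18, 0, 0], jaw=255)

```text
clock: 30.45
position: [0.4749, 0.0144, 0.2925]
ee_rot: [0.0, 0.027, 1.0, 0.0]
contact_force: [0.1, 0.1, 0.2]
width: 0.0004
gripper_force: 0.0
```

```bash
python3 - <<'E'
from h import *
c=calibration('wrist');im=get_image('wrist');s=get_state();print(s['position'],s['ee_rot'])
m=cv2.inRange(cv2.cvtColor(im,cv2.COLOR_RGB2HSV),(0,150,80),(8,255,255))|cv2.inRange(cv2.cvtColor(im,cv2.COLOR_RGB2HSV),(174,150,80),(180,255,255))
for k in cv2.findContours(m,cv2.RETR_EXTERNAL,cv2.CHAIN_APPROX_NONE)[0]:
    if cv2.contourArea(k)<100: continue
    P=np.array([at(c,u,v,.05)[:2] for u,v in k[:,0]])*1000
    print(k[:,0].min(0),k[:,0].max(0),cv2.minAreaRect(P.astype(np.float32)))
sc=get_image('scene')[100:290,130:330]
a=cv2.resize(im,(400,300));b=cv2.resize(sc,(400,380))
o=np.zeros((380,800,3),np.uint8);o[:300,:400]=a;o[:,400:]=b
cv2.imwrite('pics/w6.png',o[:,:,::-1])
c=calibration('top');im=get_image('top')
for o in greens(im,c,lambda uv:.200): print('top',o)
E
```

```text
[0.47487926 0.01552189 0.29247824] [9.24610337e-05 2.59589019e-02 9.99662905e-01 4.50177295e-04]
[299 122] [314 165] ((462.2337951660156, 69.95744323730469), (16.346832275390625, 48.186256408691406), 87.04742431640625)
top {'uv': array([154., 222.]), 'c': array([471.6, 228. ]), 'size': (70, 105), 's': np.float64(1.6), 'yaw': -3.5}
```

View pics/w6.png

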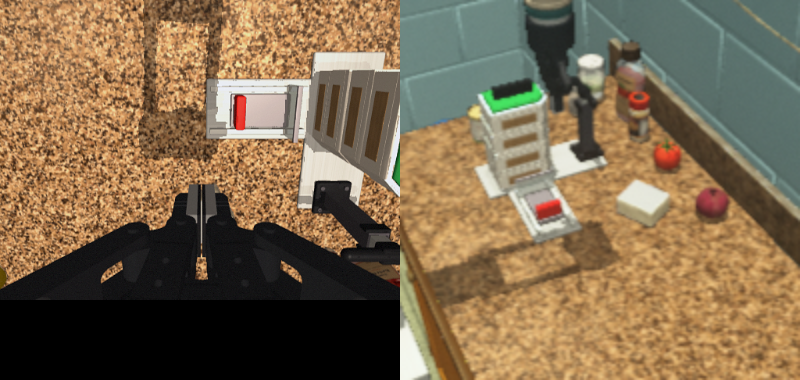

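apply_moves(steps=[-1.4, 0, -4, 0, -1.4, 0, -8, 0, -1.4, 0, -12, 0, -1.4, 0, -16, 0, -1.4, 0, -20, 0, -1.4, 0, -24, 0, -1.4, 0, -26, 0, -1.4, 0, -26, 0])

```text
clock: 31.27
position: [0.4569, 0.0174, 0.0286]
ee_rot: [-0.005, 0.024, 1.0, 0.001]
contact_force: [-0.2, -0.4, -0.5]
width: 0.0003
gripper_force: 0.0
```

apply_moves(steps=[0, 0, 0, 0, 0.1, 1, 0, 0, 0.1, 2, 0, 0, 0.1, 3, 0, 0, 0.2, 4, 0, 0, 0.2, 5, 0, 0, 0.3, 5.5, 0, 0, 0.3, 6, 0, 0])

```text
clock: 31.93
position: [0.4643, 0.0766, 0.033]
ee_rot: [0.001, 0.025, 1.0, -0.0]
contact_force: [1.1, -1.4, 0.3]
width: 0.0002
gripper_force: 0.7
```

apply_moves(steps=[0, 0.4, 0, 0, 0, 0.8, 0, 0, 0, 1.2, 0, 0, 0, 1.5, 0, 0, 0, 1.5, 0, 0])

```text
clock: 32.35
position: [0.4639, 0.0912, 0.0325]
ee_rot: [-0.0, 0.025, 1.0, 0.0]
contact_force: [-0.3, -0.1, -0.4]
width: -0.0005
gripper_force: 0.0
```

apply_moves(steps=[0, 0.2, 0, 0, 0, 0.4, 0, 0, 0, 0.6, 0, 0, 0, 0.6, 0, 0])

```text
clock: 32.68
position: [0.4637, 0.0927, 0.0325]
ee_rot: [-0.0, 0.023, 1.0, -0.004]
contact_force: [-0.2, -16.8, 2.5]
width: -0.0003
gripper_force: 8.5
```

apply_moves(steps=[0, 0.2, 0, 0, 0, 0.4, 0, 0, 0, 0.4, 0, 0])

```text
clock: 32.93
position: [0.4637, 0.0931, 0.0325]
ee_rot: [-0.0, 0.021, 1.0, -0.007]
contact_force: [1.2, -29.7, 2.5]
width: -0.0003
gripper_force: 15.3
```

```bash
python3 - <<'E'
from h import *
c=calibration('wrist');im=get_image('wrist');s=get_state();print(s['position'],s['contact_force'])
sc=get_image('scene')[100:290,130:330]
a=cv2.resize(im,(400,300));b=cv2.resize(sc,(400,380))
o=np.zeros((380,800,3),np.uint8);o[:300,:400]=a;o[:,400:]=b
cv2.imwrite('pics/w7.png',o[:,:,::-1])
E
```

```text
[0.46373562 0.09307197 0.03254577] [  2.42049596 -30.71443427   3.17659092]
```

View pics/w7.png

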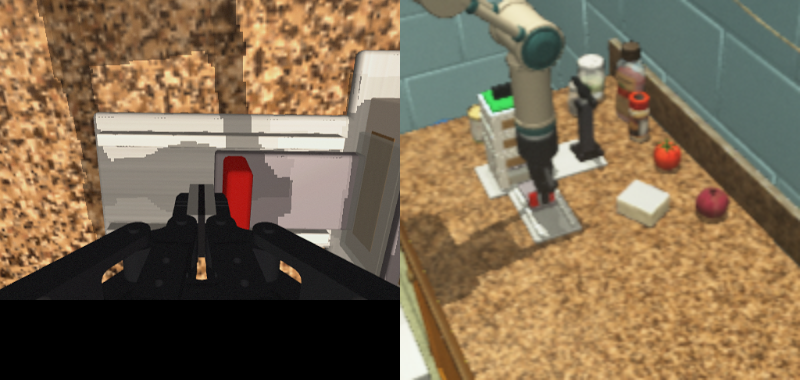

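apply_moves(steps=[0, -1, 0, 0, 0, -3, 0, 0, 0, -5, 0, 0, 0, -8, 3, 0, 0, -11, 7, 0, 0, -11, 11, 0, 0, -11, 15, 0, 0, -11, 19, 0])

```text
clock: 33.7
position: [0.4627, -0.0095, 0.2214]
ee_rot: [-0.001, 0.026, 1.0, 0.001]
contact_force: [0.9, 0.3, -0.8]
width: -0.0002
gripper_force: 0.0
```

apply_moves(steps=[0.5, 0, 4, 0, 1, 0, 7, 0, 1, 0, 7, 0, 1, 0, 7, 0, 1, 0, 7, 0])

```text
clock: 34.12
position: [0.4728, -0.0089, 0.2889]
ee_rot: [-0.001, 0.025, 1.0, 0.001]
contact_force: [-0.1, 0.7, -0.9]
width: 0.0002
gripper_force: 0.0
```

```bash
python3 - <<'E'
from h import *
c=calibration('wrist');im=get_image('wrist');s=get_state();print(s['position'],s['ee_rot'])
hs=cv2.cvtColor(im,cv2.COLOR_RGB2HSV)
m=cv2.inRange(hs,(0,150,80),(8,255,255))|cv2.inRange(hs,(174,150,80),(180,255,255))
for k in cv2.findContours(m,cv2.RETR_EXTERNAL,cv2.CHAIN_APPROX_NONE)[0]:
    if cv2.contourArea(k)<100: continue
    P=np.array([at(c,u,v,.05)[:2] for u,v in k[:,0]])*1000
    print(k[:,0].min(0),k[:,0].max(0),cv2.minAreaRect(P.astype(np.float32)))
cv2.imwrite('pics/w8.png',im[:,:,::-1])
c=calibration('top');im=get_image('top')
for o in greens(im,c,lambda uv:.200): print('top',o)
s=im[150:250,120:240];cv2.imwrite('pics/t8.png',cv2.resize(s,None,fx=5,fy=5,interpolation=cv2.INTER_CUBIC)[:,:,::-1])
E
```

```text
[ 0.47247759 -0.00887426  0.28826983] [-1.89956393e-03  2.51113458e-02  9.99682700e-01  5.58286617e-04]
[358 333] [376 356] ((728.920166015625, 124.19510650634766), (42.42756271362305, 15.345061302185059), 50.31743240356445)
[352 124] [372 168] ((464.58441162109375, 107.15645599365234), (20.063047409057617, 49.02724075317383), 86.95561981201172)
top {'uv': array([153., 221.]), 'c': array([471.9, 228.7]), 'size': (70, 105), 's': np.float64(1.5), 'yaw': -3.2}
```

View pics/t8.png

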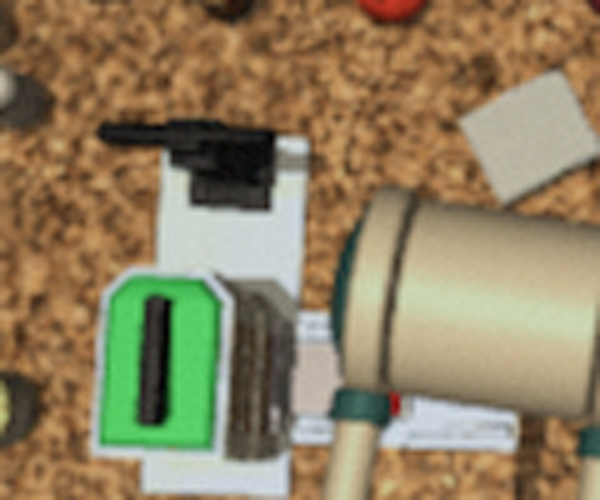

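apply_moves(steps=[2, 1, 0, -7, 4, 2, 0, -14, 6, 3, 0, -21, 8, 4, 0, -28, 10, 5, 0, -35, 12, 6, 0, -42, 13, 7, 0, -49, 14, 8, 0, -56], jaw=0)

```text
clock: 34.88
position: [0.6139, 0.0713, 0.2873]
ee_rot: [-0.002, 0.494, 0.869, -0.001]
contact_force: [-0.2, 0.1, -0.6]
width: 0.0855
gripper_force: 0.0
```

apply_moves(steps=[0.5, 1, 0, -7, 0.8, 2, 0, -14, 0.8, 3, 0, -21, 0.8, 3, 0, -28, 0.8, 3, 0, -34, 0.8, 3, 0, -34, 0.8, 3, 0, -34, 0.8, 3, 0, -34])

```text
clock: 35.55
position: [0.6214, 0.1006, 0.2889]
ee_rot: [-0.001, 0.724, 0.69, -0.001]
contact_force: [0.5, -0.3, 0.2]
width: 0.0856
gripper_force: 0.0
```

```bash
python3 - <<'E'
from h import *
c=calibration('wrist');im=get_image('wrist');s=get_state();print(s['position'],s['ee_rot'])
print(proj(c,(.623,.227,.16)),proj(c,(.626,.277,.16)),proj(c,(.620,.177,.16)))
cv2.imwrite('pics/w9.png',im[:,:,::-1])
E
```

```text
[0.62149701 0.10053576 0.28923277] [-4.62742864e-04  7.24121740e-01  6.89671824e-01 -5.16418281e-04]
(np.float64(252.3709411961779), np.float64(10.217534604962907)) (np.float64(252.95652830300966), np.float64(-72.55976697033049)) (np.float64(251.84886552146716), np.float64(84.01700024633212))
```

View pics/w9.png

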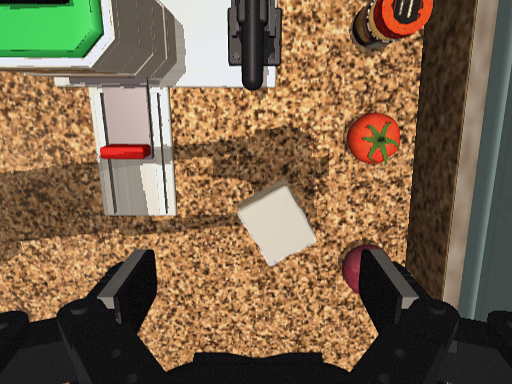

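apply_moves(steps=[0, 4, 0, 0, 0, 8, 0, 0, 0, 9.9, 0, 0, 0, 9.9, -2, 0, 0, 9.9, -6, 0, 0, 9.9, -10, 0, 0, 9.9, -13, 0, 0, 9.9, -14.4, 0])

```text
clock: 36.27
position: [0.6187, 0.199, 0.1408]
ee_rot: [-0.002, 0.724, 0.69, -0.004]
contact_force: [-0.8, -0.8, 0.3]
width: 0.0854
gripper_force: 0.0
```

apply_moves(steps=[0, 0, 0, 0, 0, 0, 0, 0, 0, 0, 0, 0, 0, 0, 0, 0, 0, 0, 0, 0, 0, 0, 0, 0, 0, 0, 0, 0, 0, 0, 0, 0], jaw=255)

```text
clock: 36.93
position: [0.622, 0.1998, 0.1472]
ee_rot: [0.0, 0.725, 0.689, 0.001]
contact_force: [-0.8, 0.1, 3.8]
width: 0.014
gripper_force: 58.4
```

apply_moves(steps=[0, 0, 1.5, 0, 0, 0, 3, 0, 0, 0, 5, 0, 0, 0, 7, 0, 0, 0, 8.5, 0, 0, 0, 9.5, 0, 0, 0, 10, 0, 0, 0, 10.3, 0])

```text
clock: 37.6
position: [0.6219, 0.1998, 0.2489]
ee_rot: [-0.0, 0.725, 0.689, 0.0]
contact_force: [0.9, 0.3, -4.4]
width: 0.0137
gripper_force: 59.5
```

apply_moves(steps=[0, 0, 0.1, 0, 0, 0, 0.1, 0, 0, 0, 0.1, 0])

```text
clock: 37.85
position: [0.6219, 0.1998, 0.2499]
ee_rot: [0.0, 0.725, 0.689, 0.0]
contact_force: [0.7, 0.7, -2.2]
width: 0.0139
gripper_force: 59.8
```

apply_moves(steps=[0, 0, 0.2, 0, 0, 0, 0.3, 0, 0, 0, 0.3, 0, 0, 0, 0.3, 0])

```text
clock: 38.18
position: [0.6219, 0.1998, 0.2521]
ee_rot: [-0.0, 0.725, 0.689, -0.0]
contact_force: [3.7, 2.3, -8.7]
width: 0.0138
gripper_force: 59.4
```

apply_moves(steps=[0, 0, 0, 0, 0, 0, 0, 0, 0, 0, 0, 0, 0, 0, 3, 0, 0, 0, 6, 0, 0, -4, 6, 0, 0, -8, 6, 0, 0, -12, 6, 0], jaw=0)

```text
clock: 38.85
position: [0.6218, 0.0788, 0.3152]
ee_rot: [0.001, 0.724, 0.69, 0.001]
contact_force: [0.7, -0.4, 0.2]
width: 0.0857
gripper_force: 0.0
```

apply_moves(steps=[-1, -4, 0, 0, -2, -8, 0, 0, -3, -12, 0, 0, -4, -16, 0, 0, -4, -16, 0, 0, -4, -16, 0, 0])

```text
clock: 39.35
position: [0.5812, -0.0827, 0.3143]
ee_rot: [0.001, 0.726, 0.687, 0.0]
contact_force: [-0.2, 1.3, 0.7]
width: 0.0855
gripper_force: 0.0
```

```bash
python3 - <<'E'
from h import *
s=get_state();print(s['position'],s['clock'])
sc=cv2.resize(get_image('scene')[100:220,150:300],None,fx=4,fy=4,interpolation=cv2.INTER_CUBIC)
cv2.imwrite('pics/s10.png',sc[:,:,::-1])
im=get_image('wrist');cv2.imwrite('pics/w10.png',im[:,:,::-1])
c=calibration('top');im=get_image('top')
for o in greens(im,c,lambda uv:.200): print('top',o)
E
```

```text
[ 0.58118221 -0.0827134   0.31430062] 39.35
top {'uv': array([152., 221.]), 'c': array([471.8, 228.8]), 'size': (70, 104), 's': np.float64(1.4), 'yaw': -3.8}
```

View pics/s10.png

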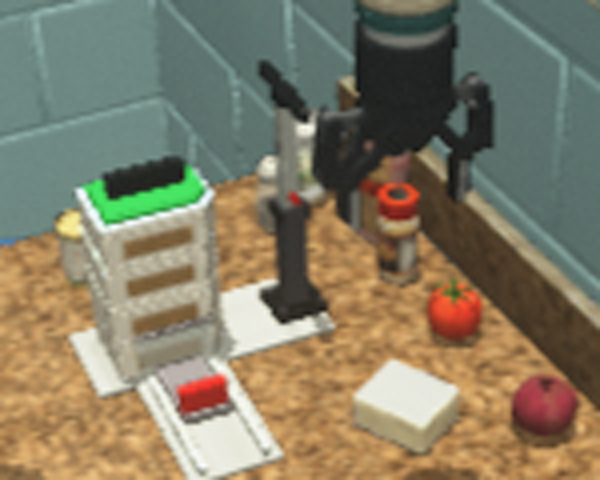

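The red button has sprung out above the collar (294,198). The guard plate is up against the boxes, the stack is seated, and the robot is clear, so I'm handing in.

```bash
python3 -c "
from rig import *
print(sign_off())"
```

```text
the job is handed in; nothing more can be done
None
```

I stacked all four boxes on the seat with cut corners matched, pushed the side guard home to its stop, and drew the handle up until its red button sprang out; the job is handed in, but the sign-off returned no verdict, and the guard's click home was judged from the fin's position and the push force rather than read directly.

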